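# Clamp the brass-headed mandrel in the tilted bench chuck

### The job

Take the brass-headed mandrel out of the wooden stand and lower it, without dropping it, steel shank first into the open mouth of the tilted bench chuck until it rests on the bottom, and let go of it there. Then turn the ribbed steel sleeve of the chuck clockwise (seen looking into its mouth) until the three jaws have closed firmly on the shank, and let go. Leave the other mandrels in the stand and everything else on the bench where it is.

Things in the scene. Friction and masses are not known exactly. Their poses are not given: they have to be found in the camera images.
- chuck: Bench chuck on a wooden foot 150 x 120 x 24 mm. Origin on its axis at the underside of its dark steel body, 50 mm above the table; +z is the axis out of the mouth, leaning 25 degrees from vertical towards -x of this frame (the low side). Fixed body 66 mm across, z 0 to 46 mm; turning sleeve z 47 to 92 mm. Bore 28 mm across, floor at z = 30 mm.
- mouth (a point): Point on the chuck's axis in the plane of the sleeve's top face, 62 mm above the bore floor; the jaws stand 4 mm higher.
- sleeve (a joint): Turn of the ribbed steel sleeve (58 mm across, 45 mm long, coaxial with the chuck, red mark on top), rad. 0 = jaws fully open (28 mm between them); grows clockwise looking into the mouth; each rad moves every jaw 6 mm inward, so they meet a 16 mm shank near 1.0. Starts at 0 to 0.35; stiff (0.25 N m), stays where left.
- jaw0: Brass jaw, 9 mm wide, on the low side of the bore; origin on the chuck axis at the chuck's origin when fully open.
- jaw1: Second brass jaw, 120 degrees round.
- jaw2: Third brass jaw, 240 degrees round.
- stand: Fixed wooden stand, 70 (x) x 220 (y) x 45 mm high, with three holes 20 mm across and 33 mm deep in a row along its y at -72, 0 and 72 mm. Origin at the centre of its underside.
- brass_mandrel: Mandrel with brass head, loose, 160 g nominal, standing in one of the stand's holes. 98 mm long: steel shank 16 mm across from 0 to 68 mm, then the brass head 20 mm across up to 98 mm. Origin at the centre of its foot, +z towards the head. In the stand its foot is 12 mm above the table. In the chuck its top stands 36 mm above the sleeve.
- black_mandrel: The same with a black head: not to be moved.
- blue_mandrel: The same with a blue head: not to be moved.
- oil_bottle: Amber bottle with red cap, 44 mm across, 95 mm high; origin under its centre. Bystander.
- grease_jar: White jar with green lid, 56 mm across, 50 mm high; origin under its centre. Bystander.
- hammer: Hammer lying on the table, 220 mm long. Bystander.
- screwdriver: Red-handled screwdriver lying on the table, 170 mm long. Bystander.
- cork_block: Cork block, 90 x 50 x 30 mm. Bystander.
- oboe_joint: Black oboe joint 250 mm long, 24 mm thick, lying on a low cradle. Bystander.

How it is judged:
On the way, in this order (a step that is already met when the one before it is completed fails the run):
1. the brass-headed mandrel stands on the bottom of the chuck's bore, let go, the jaws not yet closed on it (z of brass_mandrel in the frame of chuck between 0.024 and 0.036 m and angle between the z axis of brass_mandrel and the z axis of chuck, either way round below 0.35 rad and x of brass_mandrel in the frame of chuck between -0.014 and 0.014 m and y of brass_mandrel in the frame of chuck between -0.014 and 0.014 m and z of mouth in the frame of brass_mandrel above 0.05 m and value of joint sleeve below 0.85 rad and contact force between the fingers and brass_mandrel below 0.3 N), for 0.2 s.
2. the sleeve has been turned so that all three jaws press on the shank (contact force between each of jaw0, jaw1, jaw2 and brass_mandrel above 3 N and z of brass_mandrel in the frame of chuck between 0.024 and 0.036 m), for 0.2 s.
At the end, for the whole second after the job is handed in: The brass-headed mandrel stands shank down in the chuck with its foot on the bore floor (within 6 mm), centred within 3 mm and in line with the chuck's axis within 0.06 rad, at rest, and each of the three jaws presses on it with more than 3 N (all of step 2 and angle between the z axis of brass_mandrel and the z axis of chuck, either way round below 0.06 rad and x of brass_mandrel in the frame of chuck between -0.003 and 0.003 m and y of brass_mandrel in the frame of chuck between -0.003 and 0.003 m and z of mouth in the frame of brass_mandrel above 0.05 m and value of joint sleeve above 0.85 rad and linear speed of brass_mandrel below 0.02 m/s); the robot touches nothing.
It fails at once if the mandrel is dropped: it falls free faster than 0.7 m/s (linear speed of brass_mandrel above 0.7 m/s and contact force between the fingers and brass_mandrel below 0.1 N).
It fails at once if one of the other two mandrels is displaced by more than 40 mm (distance of any of black_mandrel, blue_mandrel from where it was at the start of the episode above 0.04 m).
It fails at once if a bystander (bottle, jar, hammer, screwdriver, cork block or oboe joint) is displaced by more than 40 mm (distance of any of oil_bottle, grease_jar, hammer, screwdriver, cork_block, oboe_joint from where it was at the start of the episode above 0.04 m).
It also fails if it takes over 54 s, if anything falls off the work surface, if the arm or the gripper's body presses on something with over 40 N, if the wrist force passes 120 N, or if a joint passes its speed limit or range.

### The arm

A 6-joint arm with a two-finger parallel gripper is mounted at the origin on the work surface. World frame = base frame: x ahead of the robot, y to its left, z up, the work surface at z = 0. Lengths are in m, angles in rad, forces in N, time in s.
With the tool pointing down it reaches from about 0.25 to 0.775 m from the base axis. Payload 4 kg.
Tool frame: the origin (TCP) lies between the finger pads; the fingertips stand 11 mm ahead of it and the grasp point (between the pads) lies 8 mm behind it (robot.tip_extent is the z of the fingertips in the tool frame, in m); z points along the fingers, y is the line along which they close (so a half turn about z gives the same grasp; the last joint's range is limited). The gripper opens to 94 mm and grips with 3 to 60 N. Pads are 16 mm wide; open, the fingers measure 119 mm over their backs; the gripper's body (75 mm by 177 mm) begins 78 mm behind the grasp point.
Start: joints at [1.203, 0.087, 1.371, -0, 1.684, -0.103], TCP at [0.144, 0.531, 0.217] pointing down, gripper open.
Joint ranges: [-3.1, 3.1], [-0.76, 2.03], [0.27, 2.55], [-1.08, 4.22], [0.17, 2.65], [-2.57, 2.57]. Speed limits (rad/s): [2.79, 2.79, 3.14, 3.14, 3.14, 3.14].

### API

Orientations are given as [roll, pitch, yaw] about the fixed x, y, z axes, in that order (R = Rz(yaw) Ry(pitch) Rx(roll)).
In Python, from bench import robot, imaging gives the robot as it stands.
- The arm moves only by the shell command python3 -m pendant 'ROWS'. ROWS is JSON, a list of rows, each a list of 7 numbers: the shift along the world's x, y, z in cm, then the turn, a rotation vector about the world's x, y, z in degrees, then the opening, from 0 (shut) to 1 (fully open). In form: [[dx, dy, dz, ax, ay, az, jaw], ...]. A call has 1 to 8 rows; each row shifts and turns the commanded pose from where the row before left it; what a row does not reach is not made up. A row lasts 1/10 s, in which the tool goes at most 50 mm and 8.59 degrees, less where a joint would pass 70% of its speed; a pose out of reach is approached as far as the arm can. A call is refused whole if a number of a shift passes 5 or a number of a turn 8.59, either way. A call with a gripper value outside its range is refused whole. The fingers move at their own pace and stop on an object; the grip force is fixed at half the most. Time passes only in rows, so rows that do not move let the fingers close. It gives the time, the measured TCP pose, the force, the opening and the grip force at its end, in the units of the state.
- robot.get_obs(): the state, without advancing time (a new reading comes with each control period).
- imaging.snapshot(name): name is "scene" or "side" or "wrist"; returns the picture (384x512x3 uint8, red, green, blue); there is no depth.
- imaging.camera_params(name): a dict with "camera_matrix" (3x3 intrinsics, pixels), "R" (3x3) and "t" (3): a world point X has camera coordinates R X + t. Camera axes: x right, y down, z forward; pixel columns grow to the right and rows downward; lengths in m; the calibration is good to about 2 mm. A picture is of the moment at which its call begins: read the wrist's pose just before it. camera_params takes no time and is no camera call; for the wrist camera it gives the pose at the moment of the call.
- robot.close_job(): hands the job in; it is judged then, once.
The state is a dict: "time": time; "joint_positions": joint angles; "qvel": joint speeds; "joint_torque": joint torques, N m; "tool_pos": TCP position; "ee_rot": TCP orientation; "wrist_force": force on the tool from outside, world axes, zero at the start; "wrist_torque": the same for the moment, N m; "width": finger opening in m; "finger_force": force on a finger pad.
Only numpy, scipy, OpenCV 4.12 (cv2) and the standard library are available. Lean on these libraries where they do the work, as an engineer would, in place of code of your own. Each camera call takes 0.05 s, during which the arm holds its last target. There are 200 camera calls.

## Working session

There is one attempt and no reset: what is moved stays moved. The work goes in short steps, Python scripts to look and compute and a shell command to move; the robot and the scene stay as the last step left them, time stands still between calls to the robot, and variables do not carry over. Pictures are saved under pics/ and viewed, at most 10 in all, crops included, and the job is handed in when it is done.

```bash
ls; mkdir -p pics; cat > h.py <<'E'
import numpy as np,cv2
from bench import robot,imaging
def cam(n):
    p=imaging.camera_params(n);return np.array(p["camera_matrix"]),np.array(p["R"]),np.array(p["t"]).ravel()
def ray(c,uv):
    K,R,t=c;d=R.T@np.linalg.solve(K,[uv[0],uv[1],1.]);return -R.T@t,d/np.linalg.norm(d)
def plane(c,uv,z):
    o,d=ray(c,uv);return o+d*(z-o[2])/d[2]
def tri(*cu):
    A=np.zeros((3,3));b=np.zeros(3);L=[ray(c,u) for c,u in cu]
    for o,d in L:
        P=np.eye(3)-np.outer(d,d);A+=P;b+=P@o
    x=np.linalg.solve(A,b);return x,[np.linalg.norm((np.eye(3)-np.outer(d,d))@(x-o)) for o,d in L]
def proj(c,X):
    K,R,t=c;p=K@(R@np.asarray(X)+t);return p[:2]/p[2]
E
python3 - <<'E'
from h import *
for n in("scene","side"):
    im=imaging.snapshot(n);np.save(f"{n}.npy",im);K,R,t=cam(n);print(n,-R.T@t,R[2],K[0,0])
    cv2.imwrite(f"pics/{n}0.png",cv2.resize(im[:,:,::-1],(800,600),interpolation=cv2.INTER_CUBIC))
print(robot.get_obs())
E
```

```text
pics
scene [ 1.38088597 -0.82126764  0.92895453] [-0.58808877  0.56422935 -0.5794798 ] 476.7887596913937
side [ 0.28254016 -0.60002011  0.85527764] [ 0.25100467  0.59407822 -0.76424323] 373.663691901518
{'time': 0.1, 'joint_positions': array([ 1.20288912e+00,  8.78956830e-02,  1.37206867e+00, -1.10775475e-05,
        1.68361953e+00, -1.03129313e-01]), 'qvel': array([ 0.00162036, -0.0001142 , -0.00194189,  0.0011089 , -0.00190712,
        0.00069187]), 'joint_torque': array([ 2.10446909e-03, -3.41252410e+01, -3.03301084e+01,  7.19714141e-02,
        3.04806617e-02, -8.61293688e-05]), 'tool_pos': array([0.1437865 , 0.5303871 , 0.21543072]), 'ee_rot': array([-3.13961087e+00, -1.94039490e-04,  2.87681333e+00]), 'wrist_force': array([-0.27023886,  0.10261696,  0.00504365]), 'wrist_torque': array([ 0.01826518, -0.06384169,  0.02471045]), 'finger_force': 0.0, 'width': 0.09349915340279061}
```

View pics/scene0.png

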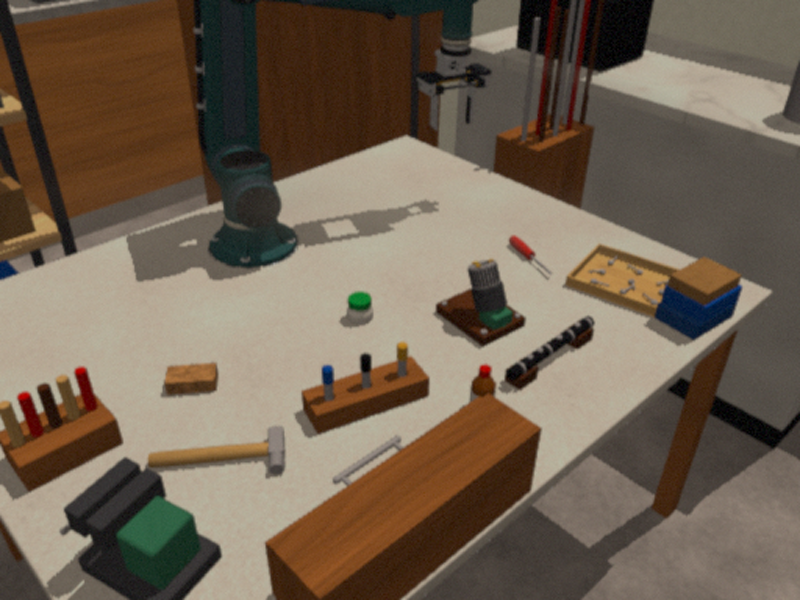

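View pics/side0.png

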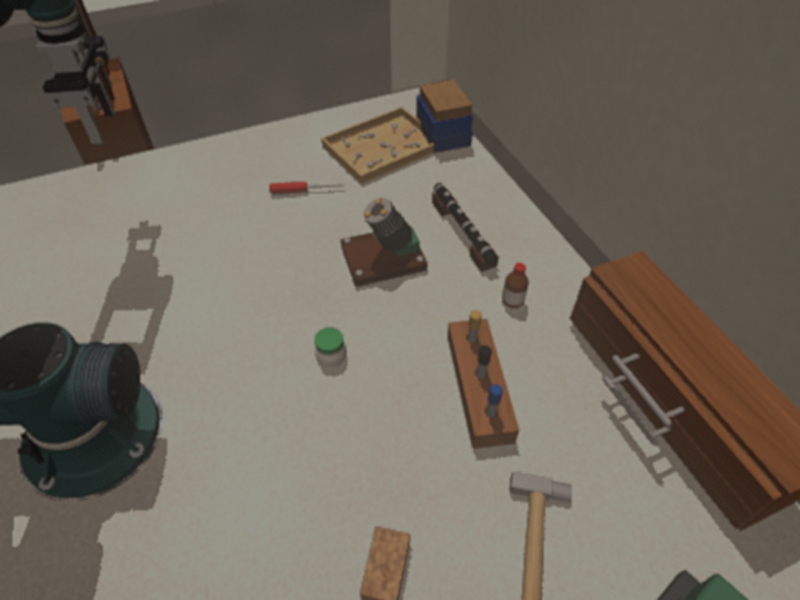

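The scene view has the brass head at (402,350) of 800x600 and the chuck mouth at (484,265). In the side view they are at (475,322) and (380,210). Next I'll crop both for detail and triangulate the heads by colour.

```bash
python3 - <<'E'
from h import *
cs,cd=cam("scene"),cam("side")
S,D=np.load("scene.npy"),np.load("side.npy")
def blob(im,box,lo,hi):
    x0,y0,x1,y1=box;h=cv2.cvtColor(im,cv2.COLOR_RGB2HSV)[y0:y1,x0:x1]
    m=cv2.inRange(h,lo,hi);n,l,s,c=cv2.connectedComponentsWithStats(m);i=1+np.argmax(s[1:,4]);
    return c[i]+[x0,y0],s[i]
for nm,a,b,lo,hi in [("brass",(248,210,268,245),(296,195,312,225),(12,110,90),(30,255,255)),("blue",(200,225,220,260),(308,240,325,265),(100,100,50),(130,255,255)),("black",(226,220,242,250),(300,215,318,237),(0,0,0),(180,255,50)),
 ("cap",(300,225,320,245),(325,165,340,176),(0,150,80),(8,255,255)),("lid",(215,180,245,200),(195,205,225,225),(45,100,50),(85,255,255))]:
    u,su=blob(S,a,lo,hi);v,sv=blob(D,b,lo,hi);x,e=tri((cs,u),(cd,v));print(nm,u,su,v,sv,x.round(4),np.round(e,4))
A=cv2.resize(S[155:225,275:340,::-1],None,fx=6,fy=6,interpolation=cv2.INTER_CUBIC)
B=cv2.resize(D[115:185,213:278,::-1],None,fx=6,fy=6,interpolation=cv2.INTER_CUBIC)
cv2.imwrite("pics/c1.png",np.hstack([A,B]))
E
```

```text
brass [258.44268775 234.15019763] [  0   9  20  26 253] [306.61818182 208.35454545] [  5   4  11  22 110] [ 0.6411 -0.0987  0.0674] [0.0022 0.0022]
blue [209.37313433 239.44776119] [ 6  9  7 12 67] [317.05405405 249.43243243] [ 6  7  7  6 37] [ 0.5929 -0.2341  0.0954] [0.0026 0.0026]
black [233.58064516 232.19354839] [ 5  7  6 12 62] [309.475 228.8  ] [ 7 10  7  8 40] [ 0.609  -0.1668  0.0889] [0.0019 0.0019]
cap [309.81632653 237.40816327] [ 7  9  7  8 49] [332.5 171. ] [ 5  4  6  5 26] [ 0.7625 -0.0217  0.0866] [0.0011 0.0011]
lid [229.70149254 192.24626866] [  8   7  14  12 134] [209.94578313 216.71686747] [  7   6  17  13 166] [ 0.4013 -0.0011  0.0405] [0.0009 0.0009]
```

View pics/c1.png

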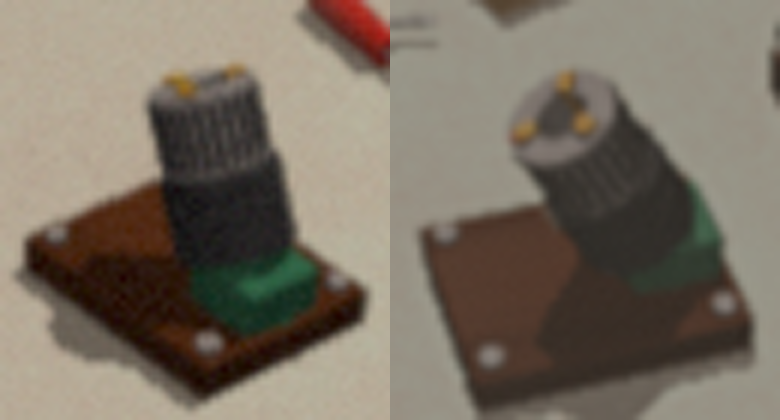

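The crop shows the chuck with foot bolts. In the left (scene) half they are at (58,235), (208,343) and (338,283). In the right (side) half they are at (446,232), (490,355) and (724,303). The mouth is at about (207,83) and (563,117), with jaws at (523,130), (566,80) and (585,122) in the side half.

```bash
python3 - <<'E'
from h import *
cs,cd=cam("scene"),cam("side")
s=lambda u,v:(275+(u+.5)/6-.5,155+(v+.5)/6-.5)
d=lambda u,v:(213+(u-390+.5)/6-.5,115+(v+.5)/6-.5)
for n,a,b in [("LL",s(58,235),d(490,355)),("HL",s(208,343),d(724,303)),("mouth",s(207,83),d(563,117))]:
    x,e=tri((cs,a),(cd,b));print(n,x.round(4),np.round(e,4))
LL=[plane(cs,s(58,235),.026),plane(cd,d(490,355),.026)];HL=[plane(cs,s(208,343),.026),plane(cd,d(724,303),.026)]
HH=plane(cs,s(338,283),.026);LH=plane(cd,d(446,232),.026)
print(np.round(LL,4),np.round(HL,4),HH,LH)
for z in(.13,.134):print(plane(cs,s(207,83),z),plane(cd,d(563,117),z))
for p in[(523,130),(566,80),(585,122)]:print(plane(cd,d(*p),.136))
E
```

```text
LL [0.51   0.1427 0.0229] [0.0003 0.0003]
HL [0.6332 0.1278 0.0244] [0.0002 0.0002]
mouth [0.5699 0.1842 0.1299] [0.0022 0.0022]
[[0.5131 0.139  0.026 ]
 [0.5092 0.1402 0.026 ]] [[0.6344 0.1264 0.026 ]
 [0.6324 0.1262 0.026 ]] [0.645874   0.21870002 0.026     ] [0.51919288 0.23270729 0.026     ]
[0.56854809 0.18751819 0.13      ] [0.56904383 0.18086073 0.13      ]
[0.5726151  0.18246766 0.134     ] [0.56746372 0.17655407 0.134     ]
[0.54560274 0.17339982 0.136     ]
[0.57817605 0.1991035  0.136     ]
[0.57502591 0.16679855 0.136     ]
```

```bash
cat >> h.py <<'E'
from scipy.spatial.transform import Rotation as Rt
def pose():
    o=robot.get_obs();return np.array(o["tool_pos"]),Rt.from_euler("xyz",o["ee_rot"]).as_matrix(),o
E
python3 - <<'E'
from h import *
p,R,o=pose();c=cam("wrist");print(c[0]);print("cam in tool",R.T@(-c[1].T@c[2]-p)," axes in tool (rows x,y,z)",(c[1]@R).round(3))
E
python3 -m pendant '[[5,-4,1.5,0,0,-8.5,1],[5,-4,1.5,0,0,-8.5,1],[5,-4,1.5,0,0,-8.5,1],[5,-4,1.5,0,0,-8.5,1],[5,-4,1.5,0,0,-8.5,1],[5,-4,1.5,0,0,-8.5,1],[3,-4,1.5,0,0,-8.5,1],[0,0,0,0,0,-8.5,1]]'
```

```text
[[328.97911482   0.         256.97930389]
 [  0.         328.97911482 191.69731766]
 [  0.           0.           1.        ]]
cam in tool [ 8.13741654e-02 -5.03381588e-05 -1.68659504e-01]  axes in tool (rows x,y,z) [[ 0.001  1.     0.001]
 [-0.96   0.001 -0.282]
 [-0.282 -0.001  0.96 ]]
time: 0.9
tool_pos: [0.4046, 0.306, 0.3007]
ee_rot: [3.138, 0.001, 1.675]
wrist_force: [-0.5, 1.4, -0.1]
width: 0.0939
finger_force: 0.0
```

```bash
python3 -m pendant '[[5,-5,0,0,0,-6,1],[5,-5,0,0,0,-6,1],[5,-5,0,0,0,-6,1],[0,-3,0,0,0,0,1],[0,0,0,0,0,0,1],[0,0,0,0,0,0,1]]'
python3 - <<'E'
from h import *
p,R,o=pose();c=cam("wrist");im=imaging.snapshot("wrist");np.savez("w1.npz",im=im,K=c[0],R=c[1],t=c[2]);cv2.imwrite("pics/w1.png",im[:,:,::-1]);print(o["joint_positions"])
E
```

```text
time: 1.5
tool_pos: [0.5068, 0.1738, 0.2989]
ee_rot: [-3.141, -0.0, 1.375]
wrist_force: [-0.7, 0.4, -0.1]
width: 0.0941
finger_force: 0.0
[2.24066704e-01 5.46328143e-02 1.24354911e+00 7.16329099e-04
 1.84411137e+00 4.20391141e-01]
```

View pics/w1.png

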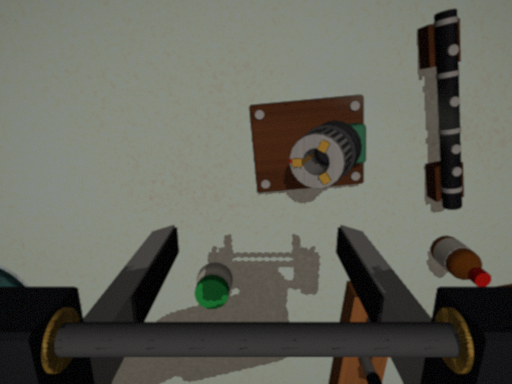

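The wrist picture shows the chuck clearly: sleeve face and mouth at about (318,160), jaws at (297,161), (322,146) and (325,178), and foot bolts at (260,115), (355,105), (264,184) and (355,177). I'll take a second view with some baseline, then one over the stand.

```bash
cat >> h.py <<'E'
def wshot(f):
    c=cam("wrist");im=imaging.snapshot("wrist");np.savez(f+".npz",im=im,K=c[0],R=c[1],t=c[2]);cv2.imwrite(f"pics/{f}.png",im[:,:,::-1])
def wload(f):
    d=np.load(f+".npz");return d["im"],(d["K"],d["R"],d["t"])
E
python3 -m pendant '[[5,-5,0,0,0,0,1],[5,-5,0,0,0,0,1],[0,0,0,0,0,0,1],[0,0,0,0,0,0,1]]'
python3 -c "from h import *;wshot('w2')"
python3 -m pendant '[[2,-5,0,0,0,0,1],[2,-5,0,0,0,0,1],[0,-5,0,0,0,0,1],[0,-5,0,0,0,0,1],[0,-5,0,0,0,0,1],[0,0,0,0,0,0,1],[0,0,0,0,0,0,1]]'
python3 -c "
from h import *;wshot('w3')
a,b=[cv2.imread(f'pics/w{i}.png') for i in (2,3)]
cv2.imwrite('pics/w23.png',cv2.resize(np.hstack([a[:230,100:],b[:230,100:]]),(800,223)))
import cv2
cv2.imwrite('pics/w23.png',np.vstack([a[:230],b[:330]]))"
```

```text
time: 1.95
tool_pos: [0.5775, 0.1042, 0.2985]
ee_rot: [-3.14, -0.0, 1.376]
wrist_force: [-1.5, 0.4, -0.1]
width: 0.0939
finger_force: 0.0
time: 2.7
tool_pos: [0.6144, -0.1385, 0.2998]
ee_rot: [3.141, -0.001, 1.376]
wrist_force: [0.1, 0.6, 0.8]
width: 0.094
finger_force: 0.0
```

View pics/w23.png

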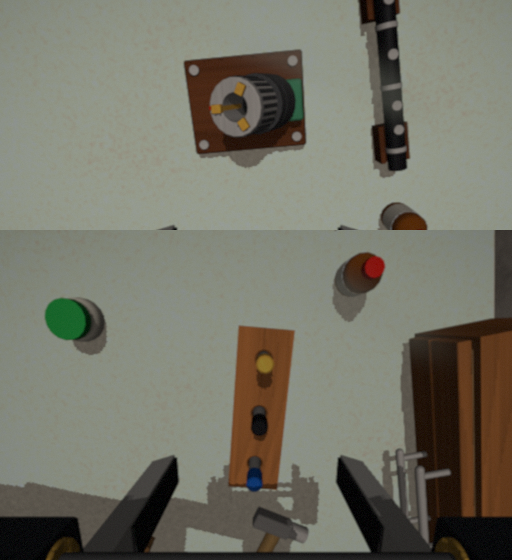

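The top half (w2) has the mouth at about (236,106), jaws at (216,109), (240,89) and (242,124), and foot bolts at the corners. The bottom half (w3) has the brass head at (265,134), with black and blue below it. Now I'll measure.

```bash
python3 - <<'E'
from h import *
def near(im,lo,hi,uv,r,space=cv2.COLOR_RGB2HSV):
    h=cv2.cvtColor(im,space);m=cv2.inRange(h,lo,hi);z=np.zeros_like(m);cv2.circle(z,uv,r,255,-1);M=cv2.moments(m&z,True);return np.array([M["m10"],M["m01"]])/M["m00"],int(M["m00"])
a,ca=wload("w1");b,cb=wload("w2")
J=[((297,162),(216,109)),((322,146),(240,89)),((325,178),(242,124))];P=[]
for u,v in J:
    x=near(a,(15,110,100),(32,255,255),u,9);y=near(b,(15,110,100),(32,255,255),v,9);X,e=tri((ca,x[0]),(cb,y[0]));P.append(X);print("jaw",x,y,X.round(4),np.round(e,4))
P=np.array(P);print("mean",P.mean(0),[np.linalg.norm(P[i]-P[i-1]) for i in range(3)]);n=np.cross(P[1]-P[0],P[2]-P[0]);print("n",n/np.linalg.norm(n))
Q=[]
for u,v in [((260,115),(194,70)),((355,105),(293,60)),((264,184),(204,145)),((355,177),(297,136))]:
    lo,hi=(0,0,100),(180,90,255)
    x=near(a,lo,hi,u,6);y=near(b,lo,hi,v,6);X,e=tri((ca,x[0]),(cb,y[0]));q=[plane(ca,x[0],.025),plane(cb,y[0],.025)];Q.append(np.mean(q,0));print("bolt",x[0],y[0],x[1],y[1],X.round(4),np.round(e,4),np.round(q,4).tolist())
Q=np.array(Q);print("foot centre",Q.mean(0),"yaws",[np.degrees(np.arctan2(*(Q[j]-Q[i])[[1,0]])) for i,j in((0,1),(2,3))],np.degrees(np.arctan2(-(Q[0]-Q[2])[0],(Q[0]-Q[2])[1])))
# sleeve face ellipse
for im,c,u in((a,ca,(318,160)),(b,cb,(236,106))):
    h=cv2.cvtColor(im,cv2.COLOR_RGB2HSV);print(h[u[1]-0,u[0]-32:u[0]+40:3].tolist())
w,cw=wload("w3");x=near(w,(15,110,100),(32,255,255),(265,134),12);print("brass",x,plane(cw,x[0],.11),tri((cw,x[0]),(cam("side"),(304,208)))) 
D=np.load("side.npy");h=cv2.cvtColor(D,cv2.COLOR_RGB2HSV);print(h[196:222:2,304].tolist())
E
```

```text
jaw (array([296.575, 162.4  ]), 80) (array([215.52808989, 108.75280899]), 89) [0.551  0.1797 0.129 ] [0.0001 0.0001]
jaw (array([323.34375   , 145.67708333]), 96) (array([239.2254902 ,  88.55882353]), 102) [0.5788 0.1937 0.1407] [0.0002 0.0002]
jaw (array([324.46067416, 178.21348315]), 89) (array([242.97058824, 123.95098039]), 102) [0.5754 0.1606 0.1409] [0. 0.]
mean [0.56837747 0.17800129 0.13690777] [np.float64(0.03319747589412449), np.float64(0.03326248638462049), np.float64(0.033240919045475326)]
n [ 0.40699608 -0.04732704 -0.91220302]
bolt [259.01724138 114.25862069] [193.31081081  69.51351351] 58 74 [0.5214 0.23   0.0286] [0. 0.] [[0.5214, 0.2298, 0.025], [0.5208, 0.2304, 0.025]]
bolt [354.70909091 105.25454545] [292.31325301  60.04819277] 55 83 [0.6451 0.2172 0.0277] [0. 0.] [[0.6458, 0.2169, 0.025], [0.6454, 0.2174, 0.025]]
bolt [265.08695652 184.        ] [203.25423729 144.3220339 ] 46 59 [0.5117 0.1366 0.0299] [0. 0.] [[0.5116, 0.1353, 0.025], [0.5108, 0.136, 0.025]]
bolt [355.41860465 175.97674419] [296.40322581 135.9516129 ] 43 62 [0.635  0.1237 0.0297] [0. 0.] [[0.6362, 
[... 588 characters left out ...]
47], [20, 184, 148], [20, 189, 135], [18, 169, 83], [19, 180, 82], [18, 186, 85], [19, 197, 84], [20, 196, 82], [18, 183, 67], [18, 185, 58], [0, 10, 25], [12, 30, 43], [15, 26, 118], [16, 23, 121], [16, 23, 120], [13, 24, 125], [15, 24, 84], [15, 15, 34], [30, 20, 26], [60, 9, 27], [50, 26, 29]]
brass (array([264.77186312, 133.6121673 ]), 263) [ 0.63192548 -0.09895999  0.11      ] (array([ 0.6310216 , -0.10165032,  0.08106578]), [np.float64(0.0011461357797716918), np.float64(0.0011461357797716743)])
[[23, 29, 151], [19, 71, 150], [20, 136, 150], [19, 133, 150], [17, 132, 112], [16, 122, 92], [16, 121, 93], [17, 101, 86], [18, 35, 73], [16, 38, 73], [15, 37, 69], [12, 55, 69], [12, 109, 77]]
```

```bash
python3 -m pendant '[[0.9,0.6,-5,0,0,0,1],[0.9,0,-5,0,0,0,1],[0,0,0,0,0,0,1],[0,0,0,0,0,0,1]]'
python3 - <<'E'
from h import *
wshot('w4')
L=[]
for f in('w3','w4'):
    im,c=wload(f);h=cv2.cvtColor(im,cv2.COLOR_RGB2HSV);p=proj(c,(.632,-.099,.11)).astype(int)
    m=cv2.inRange(h,(15,110,110),(35,255,255));z=np.zeros_like(m);cv2.circle(z,tuple(map(int,p)),26,255,-1);m&=z
    k=cv2.findContours(m,cv2.RETR_EXTERNAL,cv2.CHAIN_APPROX_NONE)[0];k=max(k,key=cv2.contourArea);(u,v),r=cv2.minEnclosingCircle(k);e=cv2.fitEllipse(k);L.append((c,e[0]));print(p,(u,v),r,e,plane(c,e[0],.11))
    q=proj(c,(.609,-.167,.11)).astype(int);print(q)
print(tri(*L));print(pose()[:1])
a=cv2.imread('pics/w4.png');cv2.imwrite('pics/w4c.png',a)
E
```

```text
time: 3.15
tool_pos: [0.6319, -0.1313, 0.2011]
ee_rot: [-3.139, -0.0, 1.379]
wrist_force: [-0.3, 0.2, 0.6]
width: 0.0942
finger_force: 0.0
[264 133] (264.82257080078125, 134.46774291992188) 9.503518104553223 ((264.49603271484375, 133.57135009765625), (15.981575012207031, 17.34742546081543), 70.828857421875) [ 0.6316413 -0.0988598  0.11     ]
[256 196]
[248 160] (248.0, 161.125) 12.135404586791992 ((248.15069580078125, 160.86233520507812), (21.778675079345703, 23.24676513671875), 83.72686767578125) [ 0.63170374 -0.09924798  0.11      ]
[237 241]
(array([ 0.6317492 , -0.09869358,  0.11241183]), [np.float64(0.00015460842117753792), np.float64(0.00015460842117745672)])
(array([ 0.63323866, -0.132227  ,  0.2041513 ]),)
```

View pics/w4.png

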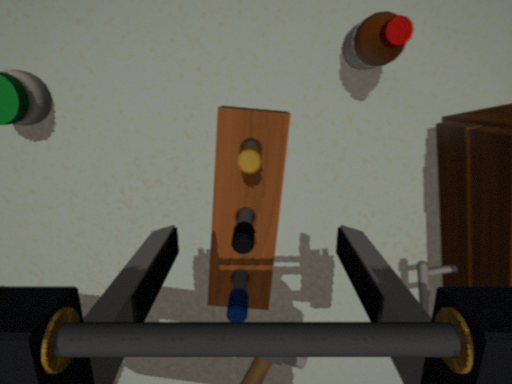

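The brass head is at (248,161). Triangulated, it sits at (0.632,-0.099) with its top at z of about 0.111, against 0.110 expected. I'll go down and grasp it.

```bash
python3 -m pendant '[[0,3.3,0,0,0,0,1],[0,0,-3,0,0,0,1],[0,0,-3,0,0,0,1],[0,0,-2.5,0,0,0,1],[0,0,-1.5,0,0,0,1],[0,0,0,0,0,0,1],[0,0,0,0,0,0,1]]'
```

```text
time: 3.9
tool_pos: [0.6339, -0.1009, 0.1041]
ee_rot: [3.137, 0.0, 1.376]
wrist_force: [0.3, 0.1, 0.1]
width: 0.094
finger_force: 0.0
```

```bash
python3 -m pendant '[[-0.1,0.1,-1,0,0,0,0.6],[0,0,0,0,0,0,0.2],[0,0,0,0,0,0,0],[0,0,0,0,0,0,0],[0,0,0,0,0,0,0],[0,0,0,0,0,0,0],[0,0,0,0,0,0,0],[0,0,0,0,0,0,0]]'
```

```text
time: 4.7
tool_pos: [0.6314, -0.0997, 0.0913]
ee_rot: [3.141, 0.0, 1.376]
wrist_force: [0.0, -0.2, -0.3]
width: 0.0333
finger_force: 0.0
```

```bash
python3 -m pendant '[[0,0,0,0,0,0,0],[0,0,0,0,0,0,0],[0,0,0,0,0,0,0],[0,0,0,0,0,0,0]]'
python3 -c "
from h import *
for i in range(3): print(pose()[0])"
```

```text
time: 5.1
tool_pos: [0.6313, -0.0997, 0.0912]
ee_rot: [-3.141, -0.0, 1.376]
wrist_force: [-0.2, 0.1, 0.9]
width: 0.0198
finger_force: 30.0
[ 0.63125684 -0.09965926  0.09119074]
[ 0.63125684 -0.09965926  0.09119074]
[ 0.63125684 -0.09965926  0.09119074]
```

```bash
python3 -m pendant '[[0,0,2,0,0,0,0],[0,0,4,0,0,0,0],[0,0,4,0,0,0,0],[0,0,4.2,0,0,0,0],[-1.5,4,0,-0.65,-6.2,0,0],[-1.5,4,0,-0.65,-6.2,0,0],[-1.5,4,0,-0.65,-6.2,0,0],[-1.5,4,0,-0.65,-6.2,0,0]]'
python3 -m pendant '[[-1.5,4,0,0,0,0,0],[-1.5,4,0,0,0,0,0],[-1.7,4.1,0,0,0,0,0],[0,0,0,0,0,0,0],[0,0,0,0,0,0,0],[0,0,0,0,0,0,0]]'
cat >err.py <<'E'
from h import *
import sys
ax=np.array([-.4203,.0442,.9063]);M=np.array([.570,.178,.1333]);d=float(sys.argv[1])
p,R,o=pose();print("to go cm",((M+d*ax-p)*100).round(2),"rotvec deg",np.degrees(np.cross(R[:,2],-ax)).round(2),"q6",o["joint_positions"][5],"w",o["width"],"above mouth",(p-M)@ax)
E
python3 err.py 0.109
```

```text
time: 5.9
tool_pos: [0.5703, 0.0614, 0.2329]
ee_rot: [2.705, -0.04, 1.383]
wrist_force: [0.6, 1.1, -1.4]
width: 0.0195
finger_force: 30.0
time: 6.5
tool_pos: [0.5243, 0.1805, 0.2326]
ee_rot: [2.709, -0.037, 1.383]
wrist_force: [0.8, 1.2, -2.3]
width: 0.0191
finger_force: 30.0
to go cm [-0.01  0.24 -0.05] rotvec deg [ 0.04 -0.12  0.03] q6 0.5567106179156991 w 0.019097724257870024 above mouth 0.10931101589878345
```

Orientation is spot on. I'll fix the 2 mm, then check the alignment visually against the chuck axis.

```bash
python3 -m pendant '[[0,0.2,0,0,0,0,0],[0,0,0,0,0,0,0],[0,0,0,0,0,0,0]]'; python3 err.py 0.109
python3 - <<'E'
from h import *
S,D=imaging.snapshot("scene"),imaging.snapshot("side");np.save("s5.npy",S);np.save("d5.npy",D)
A=cv2.resize(S[130:210,270:335,::-1],None,fx=6,fy=6,interpolation=cv2.INTER_CUBIC)
B=cv2.resize(D[85:165,213:278,::-1],None,fx=6,fy=6,interpolation=cv2.INTER_CUBIC)
ax=np.array([-.4203,.0442,.9063]);M=np.array([.570,.178,.1333])
for im,c,o in((A,cam("scene"),(270,130)),(B,cam("side"),(213,85))):
    for k in(0,.03):
        p=(proj(c,M+k*ax)-o)*6+2.5;cv2.circle(im,tuple(int(v) for v in p),3,(255,0,255),-1)
cv2.imwrite("pics/c5.png",np.hstack([A,B]))
E
```

```text
time: 6.8
tool_pos: [0.5247, 0.1823, 0.2331]
ee_rot: [2.708, -0.038, 1.382]
wrist_force: [-0.2, 0.6, -2.5]
width: 0.0192
finger_force: 30.0
to go cm [-0.06  0.05 -0.1 ] rotvec deg [ 0.03 -0.08  0.02] q6 0.5616942363355653 w 0.019219591464752793 above mouth 0.10964244371441964
```

View pics/c5.png

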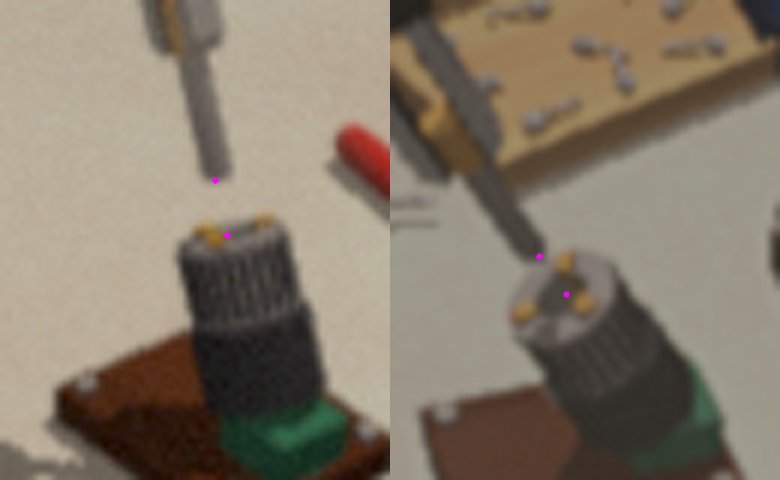

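The shank tip and its line agree with the mouth in both views: tip at (216,176) and (532,250), and the jaws centred around the projected mouth dots. I'll insert it in stages.

```bash
python3 -m pendant '[[0.4,0,-1.1,0,0,0,0],[0.42,-0.04,-0.9,0,0,0,0],[0.42,-0.04,-0.9,0,0,0,0],[0.42,-0.04,-0.9,0,0,0,0],[0.42,-0.04,-0.9,0,0,0,0],[0,0,0,0,0,0,0],[0,0,0,0,0,0,0]]'; python3 err.py 0.018
```

```text
time: 7.6
tool_pos: [0.5451, 0.1816, 0.1857]
ee_rot: [2.709, -0.038, 1.384]
wrist_force: [0.1, -0.1, -1.8]
width: 0.0191
finger_force: 30.0
to go cm [ 1.73 -0.28 -3.61] rotvec deg [ 0.   -0.1   0.01] q6 0.5624540580019658 w 0.019102608108349916 above mouth 0.05812657386533682
```

```bash
python3 -m pendant '[[0.42,-0.08,-0.9,0,0,0,0],[0.42,-0.08,-0.9,0,0,0,0],[0.42,-0.04,-0.9,0,0,0,0],[0.25,-0.03,-0.5,0,0,0,0],[0,0,0,0,0,0,0],[0,0,0,0,0,0,0]]'; python3 err.py 0.018
```

```text
time: 8.2
tool_pos: [0.5603, 0.1794, 0.154]
ee_rot: [2.708, -0.038, 1.384]
wrist_force: [-0.7, -0.4, -1.4]
width: 0.0193
finger_force: 30.0
to go cm [ 0.22 -0.06 -0.44] rotvec deg [-0.01 -0.08  0.  ] q6 0.5603126423273174 w 0.01931261316712314 above mouth 0.022900303091944876
```

```bash
python3 -m pendant '[[0.12,-0.03,-0.25,0,0,0,0],[0.1,-0.02,-0.2,0,0,0,0],[0,0,0,0,0,0,0],[0,0,0,0,0,0,0]]'; python3 err.py 0.017; python3 -m pendant '[[0.04,0,-0.09,0,0,0,0],[0,0,0,0,0,0,0],[0,0,0,0,0,0,0]]'; python3 err.py 0.017
```

```text
time: 8.6
tool_pos: [0.5625, 0.1789, 0.1498]
ee_rot: [2.708, -0.038, 1.384]
wrist_force: [1.0, -0.7, -1.7]
width: 0.0194
finger_force: 30.0
to go cm [ 0.04 -0.02 -0.11] rotvec deg [-0.01 -0.05 -0.  ] q6 0.5596025744994875 w 0.019365836939368882 above mouth 0.01815420567497332
time: 8.9
tool_pos: [0.5629, 0.1791, 0.1496]
ee_rot: [2.707, -0.039, 1.384]
wrist_force: [-2.8, -0.2, 1.8]
width: 0.0194
finger_force: 30.0
to go cm [-0.01 -0.03 -0.09] rotvec deg [-0.03 -0.01 -0.01] q6 0.5597323417933442 w 0.01944247997146992 above mouth 0.01778778851348488
```

Contact with the floor shows as about 4 N along the axis, at the expected depth. I'll release.

```bash
python3 -m pendant '[[0,0,0,0,0,0,0.3],[0,0,0,0,0,0,0.5],[0,0,0,0,0,0,0.8],[0,0,0,0,0,0,1],[0,0,0,0,0,0,1],[0,0,0,0,0,0,1],[0,0,0,0,0,0,1],[0,0,0,0,0,0,1]]'; python3 err.py 0.017
python3 - <<'E'
from h import *
S,D=imaging.snapshot("scene"),imaging.snapshot("side")
A=cv2.resize(S[130:210,270:335,::-1],None,fx=6,fy=6,interpolation=cv2.INTER_CUBIC)
B=cv2.resize(D[85:165,213:278,::-1],None,fx=6,fy=6,interpolation=cv2.INTER_CUBIC)
cv2.imwrite("pics/c6.png",np.hstack([A,B]))
E
```

```text
time: 9.7
tool_pos: [0.5629, 0.1789, 0.1489]
ee_rot: [2.708, -0.038, 1.384]
wrist_force: [0.7, -0.1, -0.4]
width: 0.0795
finger_force: 0.0
to go cm [-0.   -0.02 -0.02] rotvec deg [-0.01 -0.05 -0.  ] q6 0.5597491020277517 w 0.07954805817311951 above mouth 0.01715624006318755
```

View pics/c6.png

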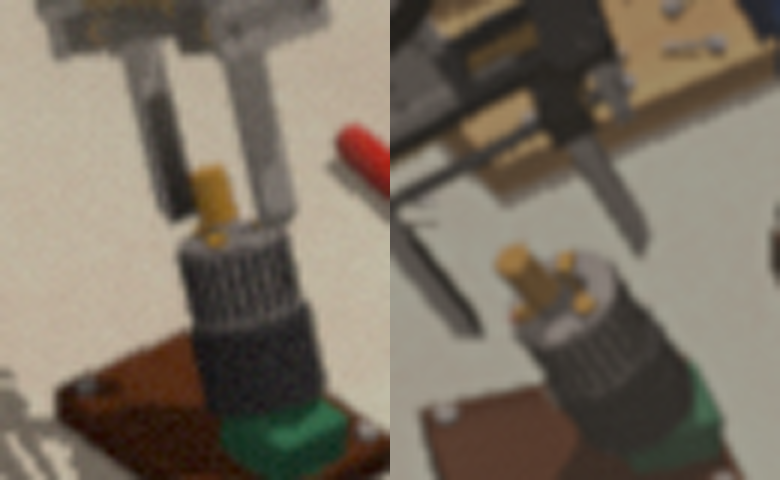

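The mandrel stands in the bore, its head at (212,200) and (525,280), and the fingers are clear. I'll move down astride the sleeve.

```bash
python3 -m pendant '[[0,0,0,0,0,0,1],[0,0,0,0,0,0,1],[0.42,-0.05,-0.91,0,0,0,1],[0.42,-0.05,-0.91,0,0,0,1],[0.42,-0.05,-0.91,0,0,0,1],[0.42,-0.05,-0.91,0,0,0,1],[0.17,-0.02,-0.36,0,0,0,1],[0,0,0,0,0,0,1]]'; python3 -m pendant '[[0,0,0,0,0,0,1]]'; python3 err.py -0.027
```

```text
time: 10.6
tool_pos: [0.581, 0.1764, 0.1073]
ee_rot: [2.71, -0.037, 1.384]
wrist_force: [-0.2, -0.4, 0.1]
width: 0.094
finger_force: 0.0
time: 10.7
tool_pos: [0.5815, 0.1767, 0.1088]
ee_rot: [2.708, -0.038, 1.384]
wrist_force: [-0.5, -0.2, -0.3]
width: 0.0937
finger_force: 0.0
to go cm [-0.01  0.01 -0.  ] rotvec deg [-0.01 -0.05 -0.  ] q6 0.5603822844803616 w 0.09374694589826221 above mouth -0.02705958026860058
```

```bash
python3 -m pendant '[[0,0,0,0,0,0,0.6],[0,0,0,0,0,0,0.5],[0,0,0,0,0,0,0.4],[0,0,0,0,0,0,0.4],[0,0,0,0,0,0,0.4],[0,0,0,0,0,0,0],[0,0,0,0,0,0,0],[0,0,0,0,0,0,0]]'; python3 err.py -0.027
```

```text
time: 11.5
tool_pos: [0.5803, 0.1769, 0.1083]
ee_rot: [2.71, -0.038, 1.384]
wrist_force: [-5.8, 0.8, 1.8]
width: 0.0566
finger_force: 29.8
to go cm [ 0.11 -0.01  0.05] rotvec deg [-0.02 -0.2   0.  ] q6 0.5601826156793929 w 0.05664288609169787 above mouth -0.027017832930751284
```

```bash
python3 -m pendant '[[0,0,0,2.1,-0.22,-4.53,0],[0,0,0,2.1,-0.22,-4.53,0],[0,0,0,2.1,-0.22,-4.53,0],[0,0,0,2.1,-0.22,-4.53,0],[0,0,0,2.1,-0.22,-4.53,0],[0,0,0,2.1,-0.22,-4.53,0],[0,0,0,0,0,0,0],[0,0,0,0,0,0,0]]'; python3 err.py -0.027; python3 -c "
from h import *
o=pose()[2];print(o['wrist_torque'],o['wrist_torque']@[.4203,-.0442,-.9063])"
```

```text
time: 12.3
tool_pos: [0.5803, 0.1769, 0.1083]
ee_rot: [2.781, -0.245, 0.896]
wrist_force: [-4.4, -0.2, 1.9]
width: 0.0566
finger_force: 29.6
to go cm [ 0.11 -0.01  0.05] rotvec deg [-0.06 -0.2  -0.02] q6 1.084159162158883 w 0.05655665935873867 above mouth -0.02702630209046031
[ 0.23910096  0.97215879 -0.14439217] 0.18838733979621894
```

```bash
cat >tq.py <<'E'
from h import *
o=pose()[2];print("torque about tool z",o['wrist_torque']@[.4203,-.0442,-.9063],"q6",o['joint_positions'][5],"jt6",o['joint_torque'][5])
E
python3 -m pendant '[[0,0,0,2.1,-0.22,-4.53,0],[0,0,0,2.1,-0.22,-4.53,0],[0,0,0,0,0,0,0]]';python3 tq.py;python3 -m pendant '[[0,0,0,2.1,-0.22,-4.53,0],[0,0,0,0,0,0,0]]';python3 tq.py;python3 -m pendant '[[0,0,0,2.1,-0.22,-4.53,0],[0,0,0,0,0,0,0]]';python3 tq.py
```

```text
time: 12.6
tool_pos: [0.5802, 0.1769, 0.1083]
ee_rot: [2.828, -0.303, 0.724]
wrist_force: [-4.8, 0.8, 1.7]
width: 0.057
finger_force: 29.6
torque about tool z 0.22657476283061667 q6 1.2595430552059734 jt6 0.047118208603933454
time: 12.8
tool_pos: [0.5802, 0.177, 0.1083]
ee_rot: [2.855, -0.329, 0.637]
wrist_force: [-5.4, -0.0, 2.0]
width: 0.0565
finger_force: 29.6
torque about tool z 0.24039398627907355 q6 1.3466680376663185 jt6 0.03299607429653406
time: 13.0
tool_pos: [0.5803, 0.1769, 0.1083]
ee_rot: [2.885, -0.353, 0.548]
wrist_force: [-5.2, -0.3, 2.4]
width: 0.0563
finger_force: 29.6
torque about tool z 0.24065771896045812 q6 1.4338449619843525 jt6 0.032294243574142456
```

Turned 50° so far and still only the sleeve's own friction. I'll continue in small steps.

```bash
for i in 1; do python3 -m pendant '[[0,0,0,2.1,-0.22,-4.53,0],[0,0,0,0,0,0,0]]';python3 tq.py;python3 -m pendant '[[0,0,0,1.26,-0.13,-2.72,0],[0,0,0,0,0,0,0]]';python3 tq.py;python3 -m pendant '[[0,0,0,1.26,-0.13,-2.72,0],[0,0,0,0,0,0,0]]';python3 tq.py; done
```

```text
time: 13.2
tool_pos: [0.5803, 0.1769, 0.1083]
ee_rot: [2.917, -0.374, 0.457]
wrist_force: [-6.3, -0.6, 1.8]
width: 0.0566
finger_force: 29.7
torque about tool z 0.16468819679820418 q6 1.5208452406160864 jt6 0.101396469399333
time: 13.4
tool_pos: [0.5802, 0.177, 0.1083]
ee_rot: [2.937, -0.384, 0.404]
wrist_force: [-6.0, 1.0, 1.9]
width: 0.057
finger_force: 29.8
torque about tool z -0.032969936820707396 q6 1.5720222587333956 jt6 0.18948511686176062
time: 13.6
tool_pos: [0.5802, 0.177, 0.1083]
ee_rot: [2.957, -0.394, 0.349]
wrist_force: [-6.3, 0.2, 1.2]
width: 0.0568
finger_force: 29.9
torque about tool z -0.2638978634919823 q6 1.6237424889567853 jt6 0.4155431594699621
```

```bash
for i in 1; do python3 -m pendant '[[0,0,0,1.26,-0.13,-2.72,0],[0,0,0,0,0,0,0]]';python3 tq.py;python3 -m pendant '[[0,0,0,1.26,-0.13,-2.72,0],[0,0,0,0,0,0,0]]';python3 tq.py;python3 -m pendant '[[0,0,0,0.84,-0.09,-1.81,0],[0,0,0,0,0,0,0],[0,0,0,0,0,0,0]]';python3 tq.py; done
```

```text
time: 13.8
tool_pos: [0.5802, 0.1769, 0.1083]
ee_rot: [2.978, -0.403, 0.294]
wrist_force: [-6.1, 0.5, 1.7]
width: 0.0568
finger_force: 30.0
torque about tool z -0.47901426376546263 q6 1.6754709743798737 jt6 0.6501701474189758
time: 14.0
tool_pos: [0.5802, 0.1769, 0.1083]
ee_rot: [3.0, -0.411, 0.238]
wrist_force: [-5.7, 0.1, 2.4]
width: 0.0567
finger_force: 30.2
torque about tool z -0.7510742215832267 q6 1.727201555168849 jt6 0.8901927620172501
time: 14.3
tool_pos: [0.5804, 0.177, 0.1083]
ee_rot: [3.015, -0.416, 0.202]
wrist_force: [-5.2, 0.6, 2.3]
width: 0.057
finger_force: 30.1
torque about tool z -0.8495536525794252 q6 1.7613210673719775 jt6 0.8599262684583664
```

Jaw torque is up by roughly 0.6 N m over friction, so they are firmly closed. I'll let go and retract along the axis.

```bash
python3 -m pendant '[[0,0,0,0,0,0,0.8],[0,0,0,0,0,0,1],[0,0,0,0,0,0,1],[0,0,0,0,0,0,1],[0,0,0,0,0,0,1],[0,0,0,0,0,0,1],[0,0,0,0,0,0,1],[0,0,0,0,0,0,1]]';python3 -m pendant '[[-0.42,0.04,0.91,0,0,0,1],[-0.84,0.09,1.8,0,0,0,1],[-1.26,0.13,2.7,0,0,0,1],[-1.26,0.13,2.7,0,0,0,1],[-1.26,0.13,2.7,0,0,0,1],[-1.26,0.13,2.7,0,0,0,1],[-1.26,0.13,2.7,0,0,0,1],[0,0,0,0,0,0,1]]'
python3 - <<'E'
from h import *
S,D=imaging.snapshot("scene"),imaging.snapshot("side")
A=cv2.resize(S[130:210,270:335,::-1],None,fx=6,fy=6,interpolation=cv2.INTER_CUBIC)
B=cv2.resize(D[85:165,213:278,::-1],None,fx=6,fy=6,interpolation=cv2.INTER_CUBIC)
ax=np.array([-.4203,.0442,.9063]);M=np.array([.570,.178,.1333])
for im,c,o in((A,cam("scene"),(270,130)),(B,cam("side"),(213,85))):
    for k in(.0,.036):
        p=(proj(c,M+k*ax)-o)*6+2.5;cv2.circle(im,tuple(int(v) for v in p),3,(255,0,255),-1)
cv2.imwrite("pics/c7.png",np.hstack([A,B]))
E
```

```text
time: 15.1
tool_pos: [0.5814, 0.1767, 0.1088]
ee_rot: [3.016, -0.418, 0.199]
wrist_force: [-0.4, 0.3, 0.5]
width: 0.0937
finger_force: 0.0
time: 15.9
tool_pos: [0.5067, 0.1855, 0.278]
ee_rot: [3.018, -0.43, 0.199]
wrist_force: [0.5, 0.7, 1.3]
width: 0.094
finger_force: 0.0
```

View pics/c7.png

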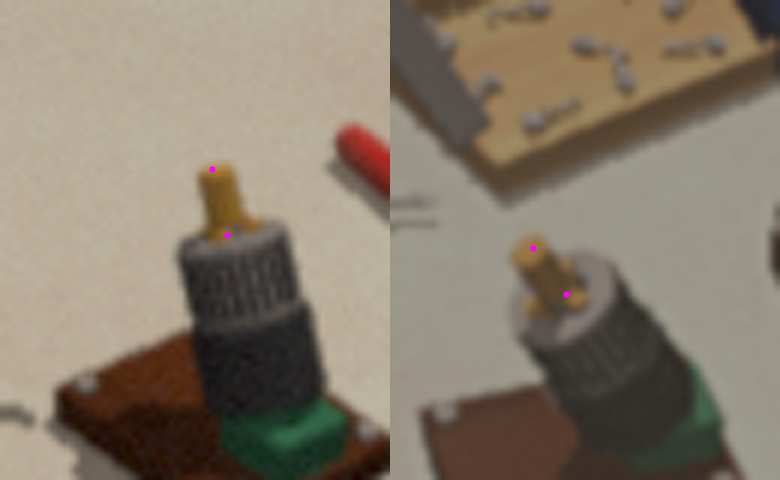

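The mandrel stands upright on the chuck axis. Its head top is at (216,168) and (531,246), right on the predicted 36 mm points, and the jaws are closed on it. I'm handing in.

```bash
python3 -c "
from bench import robot
print(robot.close_job())"
```

```text
the job is handed in; nothing more can be done
None
```

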